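Slide the paint-pot rack into the make-up trunk past its sprung flap

TASK

With one fingertip press down the long metal bar beside the chute so that the hinged flap swings up, and keep it held up while another finger pushes the wooden rack of paint pots along the chute, by the upright plate at its back, until it is fully home against the end stop in the trunk. Keep the flap up clear of the rack until the pots are wholly past it, then let the bar go so that the flap closes behind them. Push only: the rack must not be lifted or tipped, and the bottles and other things standing about must be left where they are.

Things in the scene. Friction and masses are not known exactly. Their poses are not given: they have to be found in the camera images.
- chute: fixed chute into the black trunk. Origin on the table under the channel's middle, in the flap's plane; +x is the way in (push direction), +y the press bar's side, towards the robot, z up. Channel: floor 6 mm above the table, 76 mm between straight 4 mm walls with tops at 31 mm, x = -254 mm (entrance) to +90 mm (end stop). The trunk round its end: x 25 to 210, y -84 to 84 mm, 55 mm tall
- end_stop (a point): top of the end stop's face that the rack's front meets when home: x = 90, y = 0, z = 50 mm in the chute frame
- shaft (a point): on the axis of the flap's hinge shaft, 8 mm thick, parallel to the chute's x at y = 46 mm, 50 mm above the table, running from x = -246 to +16 mm on posts no taller than itself; this point is at x = -142 mm
- flap (a joint): angle of flap and press bar, one piece on the shaft; rad, 0 = closed, grows as the bar goes down and the flap up, stop at 1.15. It clears the rack from 0.68; hold it at 0.8 to 1.1. A spring closes it (2 to 6 N at the fingertip). Tip of a vertical finger with its inner edge 34 mm outside the shaft axis: at 34 mm above the table about 1.0 rad, at 40 mm about 0.8, some 0.3 rad per 10 mm
- bar_middle (a point): middle of the press bar's top. The bar is a flat aluminium plate 4 mm thick running parallel to the chute from x = -240 to -44 mm, 10 to 76 mm outside the shaft axis; closed, it rises outwards at 0.5 rad from level (outer edge 88 mm above the table); its slope is 0.5 minus the joint value. Press it anywhere and slide along it. At rest this point is at x -142, y 83, z 73 mm in the chute frame
- hanging_plate (a point): middle of the lower edge of the flap's steel plate, 5 mm thick. Closed, it blocks the channel at x = 0 of the chute from 40 to 76 mm above the table, y = 6 to -36 mm. Raised, the flap stands up to 140 mm above the table in the plane x = 0: keep the hand out of it (the work needs no finger beyond x = -50 mm)
- rack: loose light-wood rack, 0.2 to 0.4 kg, in the channel, axes along the chute's. Origin under the centre of its 70 x 70 mm part with six lidded pots, 58 mm tall, with upright end boards; +x is its front. A stem 18 mm wide, 14 mm high joins it to the push plate behind. The closed flap passes over the stem. Home: front board against the end stop, origin at x = 55 mm in the chute frame
- push_plate (a point): centre of the rear face of the rack's upright push plate: 50 mm wide, 6 mm thick, 2 to 56 mm above the rack's underside, its rear face at x = -110 mm in the rack frame. When home it stands at x = -55 mm in the chute frame, outside the flap
- water_bottle: clear drinking bottle, 62 mm diameter, 200 mm tall, a bystander beside the trunk, on the side away from the press bar; origin under its centre
- cream_jar: small glass jar with black lid, 52 mm diameter, 46 mm tall, a bystander close beside the chute on the side away from the press bar; origin under its centre
- powder_tin: flat brass tin, 68 mm diameter, 18 mm tall, a bystander beside the chute on the press bar's side; origin under its centre
- face_brush: brush 160 mm long lying on the table, a bystander beside the chute near its entrance, on the side away from the press bar; origin under its middle
- mug: white mug, 76 mm diameter, 85 mm tall, a bystander; origin under its centre
- spray_can: steel can, 52 mm diameter, 170 mm tall, a bystander; origin under its centre
- glue_jar: amber jar, 60 mm diameter, 70 mm tall, a bystander; origin under its centre
- round_mirror: round wooden hand mirror lying flat, 100 mm disc with a 95 mm handle, 10 mm thick, a bystander; origin under the disc's centre

How it is judged:
By the outcome, as a careful person would: the job done as asked, in the order asked, and still so for the second after the job is handed in, with the robot touching nothing.
It also fails if it takes over 38 s, if anything falls off the work surface, if the arm or the gripper's body presses on something with over 40 N, if the wrist force passes 120 N, or if a joint passes its speed limit or range.

ROBOT

A 6-joint arm with a two-finger parallel gripper is mounted at the origin on the work surface. World frame = base frame: x ahead of the robot, y to its left, z up, the work surface at z = 0. Lengths are in mm, angles in rad, forces in N, time in s.
With the tool pointing down it reaches from about 350 to 775 mm from the base axis. Payload 7.3 kg.
Tool frame: the origin (TCP) lies between the finger pads; the fingertips stand 25 mm ahead of it and the grasp point (between the pads) lies 6 mm ahead of it; z points along the fingers, y is the line along which they close (so a half turn about z gives the same grasp; the last joint's range is limited). The gripper opens to 92 mm and grips with 3 to 60 N. Pads are 19 mm wide; open, the fingers measure 130 mm over their backs; the gripper's body (75 mm by 190 mm) begins 47 mm behind the grasp point.
Start: joints at [1.169, 0.342, 1.524, -0, 1.275, -0.146], TCP at [132.818, 507.939, 251.741] pointing down, gripper open.
Joint ranges: [-2.53, 2.53], [-0.77, 2.02], [0.04, 2.7], [-1, 4.14], [0.28, 2.66], [-3.11, 3.11]. Speed limits (rad/s): [2.57, 2.57, 3.14, 3.14, 3.14, 3.14].

INTERFACE

Orientations are given as [roll, pitch, yaw] about the fixed x, y, z axes, in that order (R = Rz(yaw) Ry(pitch) Rx(roll)).
In Python, from plant import bot gives the robot as it stands.
- The arm moves only by the tool play_rows, never from a script. Its argument "commands" is a list of rows, each an object of numbers: "x", "y", "z": the shift along the tool's x, y, z in m; "twist": the turn about the tool's z in degrees. In form: [{"x": .., "y": .., "z": .., "twist": ..}, ...]. A call has exactly 8 rows; each row is the pose to reach, as a shift and turn from the pose commanded when the call began, along the tool's axes at that moment; what a row does not reach only later rows make up. A row lasts 1/10 s, in which the tool goes at most 50 mm and 8.59 degrees, less where a joint would pass 70% of its speed; a pose out of reach is approached as far as the arm can. A call with a gripper value outside its range is refused whole. "jaw" is the closure, from 0 (fully open) to 1 (shut), set as the call begins (left out, the last holds). The fingers move at their own pace and stop on an object; the grip force is fixed at half the most. Time passes only in rows, so rows that repeat a pose let the fingers close, or fill a call up. It gives the time, the measured TCP pose, the force, the opening and the grip force at its end, in the units of the state.
- bot.get_obs(): the state, without advancing time (a new reading comes with each control period).
- bot.capture(name): name is "scene" or "top" or "wrist"; returns a dict with "pixels" (420x560x3 uint8, red, green, blue), "fx", "fy", "cx", "cy" (pixels), "eye" and "rotation" of the camera in the world. Camera axes: x right, y down, z forward; pixel columns grow to the right and rows downward; lengths in mm; the calibration is good to about 2 mm. A picture is of the moment at which its call begins. There is no depth.
- bot.close_job(): hands the job in; it is judged then, once.
The state is a dict: "time": time; "joint_positions": joint angles; "dq": joint speeds; "tau": joint torques, N m; "tool_pos": TCP position; "tcp_rot": TCP orientation; "contact_force": force on the tool from outside, world axes, zero at the start; "moment": the same for the moment, N m; "grip_width": finger opening in mm; "finger_force": force on a finger pad.
Only numpy, scipy, OpenCV 4.12 (cv2) and the standard library are available. Lean on these libraries where they do the work, as an engineer would, in place of code of your own. Each camera call takes 0.05 s, during which the arm holds its last target. There are 200 camera calls.

## Working session

There is one attempt and no reset: what is moved stays moved. The work goes in short steps, Python scripts to look and compute and a tool call to move; the robot and the scene stay as the last step left them, time stands still between calls to the robot, and variables do not carry over. Pictures are saved under pics/ and viewed, at most 10 in all, crops included, and the job is handed in when it is done.

Besides the shell and the picture viewer there is one more tool, called after "Request:" as name(argument=value, ...), one argument or row to a line, values as JSON. play_rows: Moves the arm, as the interface text tells. Its arguments: {"type":"object","properties":{"commands":{"type":"array"},"jaw":{"type":"number"}},"required":["commands"]}

```bash
mkdir -p pics; python3 - <<'E'
from plant import bot
import cv2,json,numpy as np
for n in("scene","top"):
    c=bot.capture(n); cv2.imwrite(f"pics/{n}0.png",c["pixels"][:,:,::-1])
    print(n,{k:np.round(v,4).tolist() for k,v in c.items() if k!="pixels"})
o=bot.get_obs();print(o)
E
```

```text
scene {'fx': 413.1055, 'fy': 413.1055, 'cx': 274.1122, 'cy': 212.0365, 'eye': [1185.421, 216.3163, 944.4259], 'rotation': [-2.4862, 0.002, 1.9054]}
top {'fx': 393.6999, 'fy': 393.6999, 'cx': 281.4457, 'cy': 213.0049, 'eye': [323.9512, 3.2213, 1242.9751], 'rotation': [-2.9259, -0.0054, -1.5138]}
{'time': 0.1, 'joint_positions': array([ 1.16900559e+00,  3.42653572e-01,  1.52491915e+00, -3.63519516e-05,
        1.27538434e+00, -1.45985019e-01]), 'dq': array([-0.00065416, -0.00135909, -0.00193959, -0.00224259, -0.00113759,
       -0.00022095]), 'tau': array([ 1.47520263e-03, -4.31997442e+01, -2.44697607e+01,  7.18801981e-02,
        5.24525985e-02, -6.91988316e-05]), 'tool_pos': array([132.69041631, 507.61889699, 251.11497594]), 'tcp_rot': array([-3.14023770e+00, -1.64082891e-04,  2.88579743e+00]), 'contact_force': array([-0.20984543, -0.18818009,  0.96068357]), 'moment': array([ 0.02371106, -0.00520313,  0.00565205]), 'finger_force': 0.0, 'grip_width': 91.95721634789778}
```

View pics/top0.png

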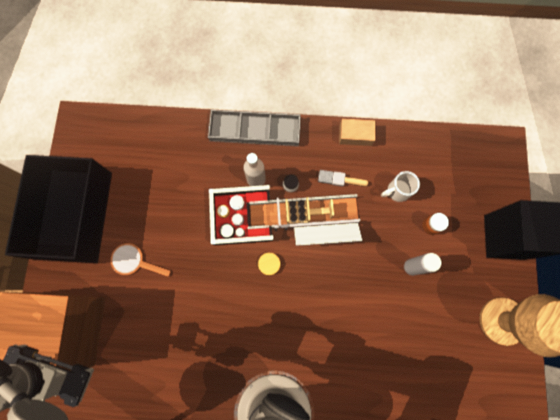

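View pics/scene0.png

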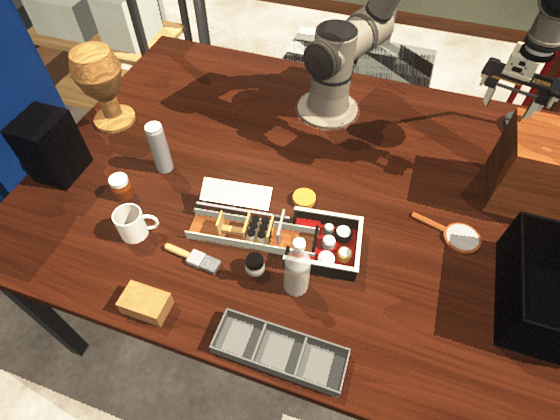

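The top view shows the chute at about (300,212), with its way-in pointing image left (world +y). The bar is the white plate at (328,234), the rack's pots are at (297,210) and its push plate is near (330,208). Next I'll zoom in.

```bash
python3 - <<'E'
import cv2,numpy as np
a=cv2.imread("pics/top0.png")[170:260,200:370]
b=cv2.imread("pics/scene0.png")[170:280,180:370]
cv2.imwrite("pics/crops.png",np.vstack([cv2.resize(a,(560,296),interpolation=2),cv2.resize(b,(513,297),interpolation=2).copy() if 0 else cv2.copyMakeBorder(cv2.resize(b,(513,297),interpolation=2),0,0,0,47,0)]))
E
```

```text
(no output)
```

View pics/crops.png

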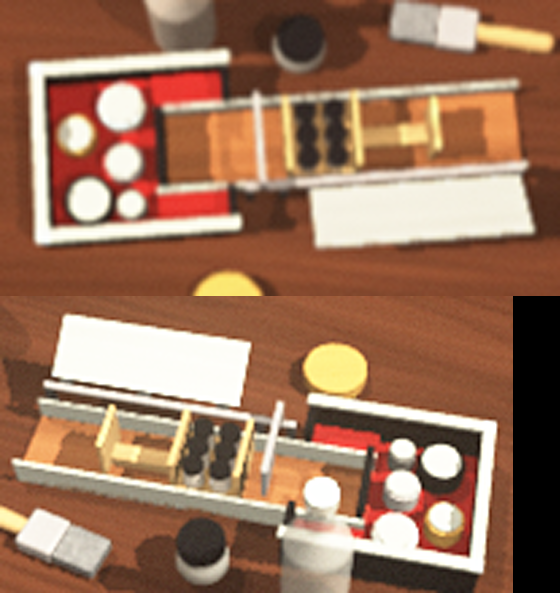

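```bash
cat > h.py <<'E'
from plant import bot
import numpy as np, cv2, json
from scipy.spatial.transform import Rotation as R
from scipy.optimize import least_squares
def proj(c,P):
    p=(np.asarray(P,float)-c["eye"])@R.from_euler("xyz",c["rotation"]).as_matrix()
    return np.c_[c["fx"]*p[:,0]/p[:,2]+c["cx"],c["fy"]*p[:,1]/p[:,2]+c["cy"]]
def w(q,P):  # chute->world
    P=np.asarray(P,float);r=R.from_euler("z",q[2]).as_matrix()
    return P@r.T+[q[0],q[1],0]
E
python3 - <<'E'
from h import *
T=bot.capture("top");S=bot.capture("scene")
Yo=46+76*np.cos(.5)
tp={(32,66):(210,-84,55),(38,243):(210,84,55),(230,53):(25,-84,55),(240,222):(25,84,55),(518,84):(-254,-40,31),(533,235):(-240,Yo,88),(317,246):(-44,Yo,88)}
sp={(66,20):(-240,Yo,88),(250,46):(-44,Yo,88),(310,101):(25,84,55),(496,127):(210,84,55),(480,276):(210,-84,55),(14,166):(-254,-40,31)}
cv=lambda d,s,o:(np.array(list(d))+.5)/s-.5+o
uT=cv(tp,3.29,[200,170]);uS=cv(sp,2.7,[180,170])
f=lambda q,g:np.r_[g[0]*(proj(T,w(q,list(tp.values())))-uT).ravel(),g[1]*(proj(S,w(q,list(sp.values())))-uS).ravel()]
for g in((1,1),(1,0),(0,1)):
    r=least_squares(f,[500,0,1.6],args=(g,),loss="soft_l1",x_scale=[100,100,1]);print(g,r.x)
    if g==(1,1): q=r.x;print(f(q,g).reshape(-1,2).round(1).tolist())
json.dump(list(q),open("q.json","w"))
# rack: push plate rear-top centre z62 ; boards z~64
for name,c,s,o,pts in(("T",T,3.29,[200,170],{(441,123):(-110,62),(285,135):(35,62),(361,130):(-35,62)}),("S",S,2.7,[180,170],{(108,114):(-110,62),(184,118):(-35,62),(246,128):(35,62)})):
    for u,(dx,z) in pts.items():
        uu=cv({u:0},s,o)
        r=least_squares(lambda p:(proj(c,w(q,[[p[0],p[1],z]]))-uu).ravel(),[-60,0],x_scale=50)
        print(name,dx,"origin x",(r.x[0]-dx).round(1),"y",r.x[1].round(1))
for n,p in dict(plate=(-200,0,62),bar=(-142,83,73)).items(): print(n,w(q,[p]))
E
```

```text
(1, 1) [589.7878894   22.61867571   1.69957149]
[[-0.2, -0.2], [-0.3, -0.8], [-1.4, -0.2], [-0.8, 1.3], [-0.4, -0.2], [-0.2, -1.0], [-0.5, 0.3], [-0.5, -0.9], [-0.2, 0.1], [0.0, -0.7], [-1.0, 0.6], [-0.4, -0.7], [-0.6, -0.4]]
(1, 0) [589.38275856  20.98115807   1.69782964]
(0, 1) [590.53756274  24.30538659   1.70189039]
T -110 origin x -62.0 y 1.0
T 35 origin x -60.3 y 2.2
T -35 origin x -61.6 y 2.4
S -110 origin x -58.5 y 18.8
S -35 origin x -58.0 y 29.3
S 35 origin x -65.0 y 29.7
plate [[ 615.47179774 -175.72531047   62.        ]]
bar [[ 525.71071006 -128.86437644   73.        ]]
```

```bash
cat >> h.py <<'E'
q=np.array(json.load(open("q.json")))
def state():
    o=bot.get_obs();rw=R.from_euler("xyz",o["tcp_rot"])
    p=o["tool_pos"];c=R.from_euler("z",-q[2]).apply(p-[q[0],q[1],0])
    print("t",round(o["time"],2),"world",p.round(1),"chute",c.round(1),"rot",o["tcp_rot"].round(3),"F",o["contact_force"].round(1),"w",round(o["grip_width"],1))
    return o,p,rw
def delta(cx,cy,z):
    o,p,rw=state();t=w(q,[[cx,cy,z]])[0]
    d=rw.inv().apply(t-p)
    yaw=rw.as_euler("xyz")[2]
    print("target world",t.round(1),"tool delta mm",d.round(1),"twist",np.degrees((yaw-q[2]+np.pi)%(2*np.pi)-np.pi).round(2))
E
python3 -c "
from h import *
delta(-200,42,230)"
```

```text
t 0.2 world [132.7 507.7 251.3] chute [539.8 391.  251.3] rot [-3.141 -0.     2.886] F [-0.2 -0.3 -0.4] w 91.5
target world [ 573.8 -181.1  230. ] tool delta mm [-601.  -554.8   21.7] twist 67.96
```

Request:
play_rows(
  commands=[
    {"x": -0.015, "y": -0.014, "z": 0, "twist": 2},
    {"x": -0.045, "y": -0.042, "z": 0, "twist": 6},
    {"x": -0.078, "y": -0.072, "z": 0, "twist": 10},
    {"x": -0.111, "y": -0.102, "z": 0, "twist": 14},
    {"x": -0.144, "y": -0.133, "z": 0, "twist": 18},
    {"x": -0.177, "y": -0.163, "z": 0, "twist": 22},
    {"x": -0.21, "y": -0.194, "z": 0, "twist": 26},
    {"x": -0.243, "y": -0.224, "z": 0, "twist": 30},
  ],
  jaw=0.17,
)

```text
time: 1.0
tool_pos: [311.7, 228.1, 251.8]
tcp_rot: [3.141, 0.0, 2.36]
contact_force: [1.2, 0.7, -0.2]
grip_width: 76.5
finger_force: 0.0
```

```bash
python3 -c "
from h import *
delta(-200,42,230)"
```

```text
t 1.0 world [311.7 228.1 251.8] chute [239.5 249.4 251.8] rot [3.141 0.    2.36 ] F [ 1.2  0.7 -0.2] w 76.5
target world [ 573.8 -181.1  230. ] tool delta mm [-474.3 -105.6   21.8] twist 37.82
```

Request:
play_rows(
  commands=[
    {"x": -0.035, "y": -0.008, "z": 0, "twist": 3},
    {"x": -0.07, "y": -0.016, "z": 0, "twist": 7},
    {"x": -0.105, "y": -0.024, "z": 0, "twist": 11},
    {"x": -0.145, "y": -0.032, "z": 0, "twist": 15},
    {"x": -0.185, "y": -0.04, "z": 0, "twist": 19},
    {"x": -0.225, "y": -0.05, "z": 0, "twist": 23},
    {"x": -0.265, "y": -0.06, "z": 0, "twist": 27},
    {"x": -0.305, "y": -0.068, "z": 0, "twist": 31},
  ],
)

```text
time: 1.8
tool_pos: [480.9, -34.7, 251.6]
tcp_rot: [-3.142, -0.0, 1.818]
contact_force: [0.4, 1.2, 0.2]
grip_width: 76.1
finger_force: 0.0
```

```bash
python3 -c "
from h import *
delta(-200,42,230)"
```

```text
t 1.8 world [480.9 -34.7 251.6] chute [-42.9 115.4 251.6] rot [-3.142 -0.     1.818] F [0.4 1.2 0.2] w 76.1
target world [ 573.8 -181.1  230. ] tool delta mm [-164.7   54.3   21.6] twist 6.77
```

Request:
play_rows(
  commands=[
    {"x": -0.03, "y": 0.01, "z": 0.003, "twist": 1.5},
    {"x": -0.065, "y": 0.022, "z": 0.008, "twist": 3},
    {"x": -0.1, "y": 0.034, "z": 0.014, "twist": 4.5},
    {"x": -0.13, "y": 0.043, "z": 0.018, "twist": 6},
    {"x": -0.15, "y": 0.05, "z": 0.021, "twist": 6.8},
    {"x": -0.1645, "y": 0.054, "z": 0.0215, "twist": 6.8},
    {"x": -0.1645, "y": 0.054, "z": 0.0215, "twist": 6.8},
    {"x": -0.1645, "y": 0.054, "z": 0.0215, "twist": 6.8},
  ],
)

```text
time: 2.6
tool_pos: [573.1, -178.6, 229.8]
tcp_rot: [-3.141, -0.001, 1.702]
contact_force: [0.3, -0.8, 0.5]
grip_width: 76.4
finger_force: 0.0
```

```bash
python3 - <<'E'
from h import *
delta(-200,42,150)
ims=[]
for n in("wrist","top"):
    c=bot.capture(n);im=c["pixels"][:,:,::-1].copy()
    if n=="wrist":
        for P in [(-171,25,62),(-171,-25,62),(-44,112.7,88),(-240,112.7,88),(-254,-40,31),(-254,40,31),(0,-40,31)]:
            u=proj(c,w(q,[P]))[0];print(P,u.round(0));cv2.circle(im,tuple(int(v) for v in u.round()),3,(255,0,255),1)
    else: im=cv2.resize(im[170:260,200:370],(560,296),interpolation=2)
    ims.append(im)
cv2.imwrite("pics/w1.png",ims[0])
E
```

```text
t 2.6 world [ 573.1 -178.6  229.8] chute [-197.4   42.4  229.8] rot [-3.141e+00 -1.000e-03  1.702e+00] F [ 0.3 -0.8  0.5] w 76.4
target world [ 573.8 -181.1  150. ] tool delta mm [-2.6  0.5 79.8] twist 0.15
(-171, 25, 62) [298. 167.]
(-171, -25, 62) [352. 167.]
(-44, 112.7, 88) [185.   3.]
(-240, 112.7, 88) [203. 246.]
(-254, -40, 31) [354. 237.]
(-254, 40, 31) [281. 237.]
(0, -40, 31) [374. -33.]
```

View pics/w1.png

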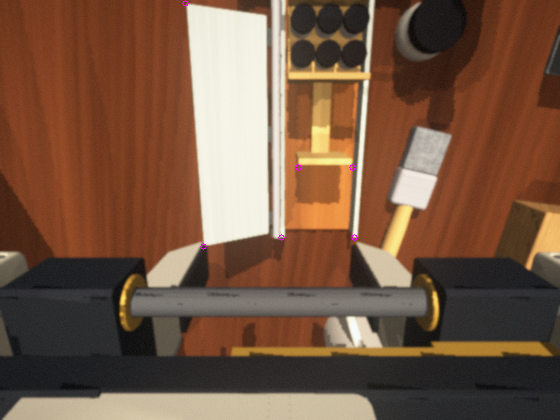

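The projected markers fall within about 3 mm of the plate, the bar and the channel. The plate's rear edge is at row 163, which puts it at about x = -168. Descending behind it and onto the bar.

Request:
play_rows(
  commands=[
    {"x": -0.002, "y": 0.0005, "z": 0.02, "twist": 0.15},
    {"x": -0.0025, "y": 0.0005, "z": 0.045, "twist": 0.15},
    {"x": -0.0025, "y": 0.0005, "z": 0.07, "twist": 0.15},
    {"x": -0.0025, "y": 0.0005, "z": 0.09, "twist": 0.15},
    {"x": -0.0025, "y": 0.0005, "z": 0.1, "twist": 0.15},
    {"x": -0.0025, "y": 0.0005, "z": 0.105, "twist": 0.15},
    {"x": -0.0025, "y": 0.0005, "z": 0.105, "twist": 0.15},
    {"x": -0.0025, "y": 0.0005, "z": 0.105, "twist": 0.15},
  ],
)

```text
time: 3.5
tool_pos: [574.8, -181.5, 126.3]
tcp_rot: [3.14, 0.001, 1.7]
contact_force: [-0.3, 0.3, 0.8]
grip_width: 76.2
finger_force: 0.0
```

```bash
python3 - <<'E'
from h import *
delta(-200,42,61)
E
```

```text
t 3.5 world [ 574.8 -181.5  126.3] chute [-200.5   41.1  126.3] rot [3.14e+00 1.00e-03 1.70e+00] F [-0.3  0.3  0.8] w 76.2
target world [ 573.8 -181.1   61. ] tool delta mm [ 0.5 -1.  65.3] twist 0.03
```

Request:
play_rows(
  commands=[
    {"x": 0, "y": -0.001, "z": 0.01, "twist": 0},
    {"x": 0, "y": -0.001, "z": 0.02, "twist": 0},
    {"x": 0, "y": -0.001, "z": 0.03, "twist": 0},
    {"x": 0, "y": -0.001, "z": 0.04, "twist": 0},
    {"x": 0, "y": -0.001, "z": 0.05, "twist": 0},
    {"x": 0, "y": -0.001, "z": 0.058, "twist": 0},
    {"x": 0, "y": -0.001, "z": 0.064, "twist": 0},
    {"x": 0, "y": -0.001, "z": 0.064, "twist": 0},
  ],
)

```text
time: 4.3
tool_pos: [573.5, -181.5, 60.6]
tcp_rot: [3.141, -0.0, 1.7]
contact_force: [-0.0, 0.4, 4.3]
grip_width: 76.2
finger_force: 2.0
```

```bash
python3 - <<'E'
from h import *
delta(-182,42,61)
a=bot.capture("scene")["pixels"][:,:,::-1]
b=bot.capture("wrist")["pixels"][:,:,::-1]
cv2.imwrite("pics/d1.png",np.vstack([cv2.resize(a[130:290,150:390],(480,320)),cv2.resize(b[:300],(480,257))]))
E
```

```text
t 4.3 world [ 573.5 -181.5   60.6] chute [-200.4   42.3   60.6] rot [ 3.141 -0.     1.7  ] F [-0.   0.4  4.3] w 76.2
target world [ 571.5 -163.3   61. ] tool delta mm [18.4  0.3 -0.4] twist 0.02
```

View pics/d1.png

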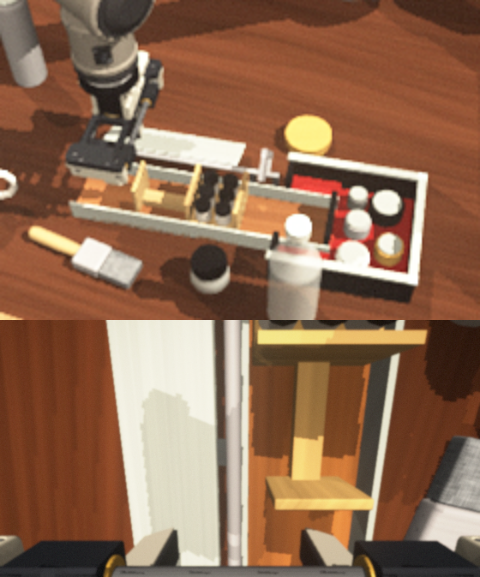

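The flap is raised, standing at (265,165), and the bar is down under 4 N. The pusher is behind the plate with about 20 mm of gap. Now pushing.

Request:
play_rows(
  commands=[
    {"x": 0.006, "y": 0, "z": 0, "twist": 0},
    {"x": 0.012, "y": 0, "z": 0, "twist": 0},
    {"x": 0.017, "y": 0, "z": 0, "twist": 0},
    {"x": 0.022, "y": 0, "z": 0, "twist": 0},
    {"x": 0.027, "y": 0, "z": 0, "twist": 0},
    {"x": 0.032, "y": 0, "z": 0, "twist": 0},
    {"x": 0.038, "y": 0, "z": 0, "twist": 0},
    {"x": 0.044, "y": 0, "z": 0, "twist": 0},
  ],
)

```text
time: 5.2
tool_pos: [567.8, -138.1, 61.4]
tcp_rot: [3.141, 0.001, 1.7]
contact_force: [-0.6, -5.5, 4.4]
grip_width: 75.8
finger_force: 3.4
```

```bash
python3 - <<'E'
from h import *
delta(-65,42,61)
E
```

```text
t 5.2 world [ 567.8 -138.1   61.4] chute [-156.6   42.5   61.4] rot [3.141e+00 1.000e-03 1.700e+00] F [-0.6 -5.5  4.4] w 75.8
target world [556.5 -47.2  61. ] tool delta mm [91.6  0.5  0.3] twist 0.01
```

Request:
play_rows(
  commands=[
    {"x": 0.006, "y": 0, "z": 0, "twist": 0},
    {"x": 0.012, "y": 0, "z": 0, "twist": 0},
    {"x": 0.018, "y": 0, "z": 0, "twist": 0},
    {"x": 0.024, "y": 0, "z": 0, "twist": 0},
    {"x": 0.03, "y": 0, "z": 0, "twist": 0},
    {"x": 0.036, "y": 0, "z": 0, "twist": 0},
    {"x": 0.042, "y": 0, "z": 0, "twist": 0},
    {"x": 0.048, "y": 0, "z": 0, "twist": 0},
  ],
)

```text
time: 6.0
tool_pos: [561.5, -90.4, 61.4]
tcp_rot: [3.141, 0.001, 1.7]
contact_force: [-0.4, -6.7, 5.0]
grip_width: 75.9
finger_force: 3.5
```

```bash
python3 - <<'E'
from h import *
delta(-65,42,61)
a=bot.capture("scene")["pixels"][:,:,::-1]
b=bot.capture("wrist")["pixels"][:,:,::-1]
cv2.imwrite("pics/d2.png",np.vstack([cv2.resize(a[130:290,150:390],(480,320)),cv2.resize(b[:300],(480,257))]))
E
```

```text
t 6.0 world [561.5 -90.4  61.4] chute [-108.5   42.5   61.4] rot [3.141e+00 1.000e-03 1.700e+00] F [-0.4 -6.7  5. ] w 75.9
target world [556.5 -47.2  61. ] tool delta mm [43.5  0.5  0.4] twist 0.02
```

View pics/d2.png

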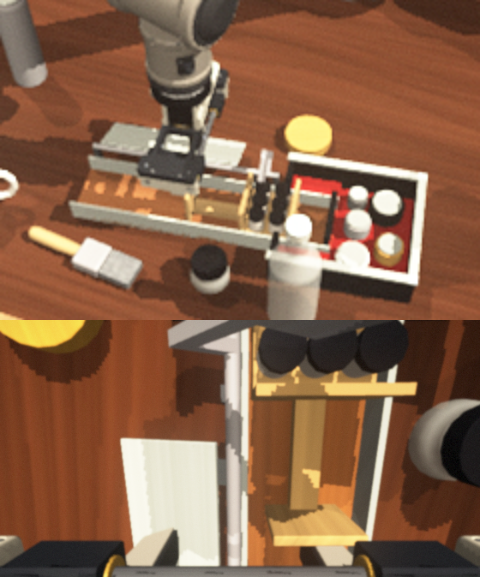

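The rack is sliding under the raised flap, with the pots now passing (265,200). Continuing.

Request:
play_rows(
  commands=[
    {"x": 0.006, "y": 0, "z": 0, "twist": 0},
    {"x": 0.012, "y": 0, "z": 0, "twist": 0},
    {"x": 0.018, "y": 0, "z": 0, "twist": 0},
    {"x": 0.024, "y": 0, "z": 0, "twist": 0},
    {"x": 0.028, "y": 0, "z": 0, "twist": 0},
    {"x": 0.032, "y": 0, "z": 0, "twist": 0},
    {"x": 0.035, "y": 0, "z": 0, "twist": 0},
    {"x": 0.037, "y": 0, "z": 0, "twist": 0},
  ],
)

```text
time: 6.9
tool_pos: [556.8, -53.9, 61.4]
tcp_rot: [3.141, 0.001, 1.7]
contact_force: [-0.3, -6.4, 4.1]
grip_width: 76.1
finger_force: 3.6
```

```bash
python3 - <<'E'
from h import *
delta(-65,42,61)
E
```

```text
t 6.9 world [556.8 -53.9  61.4] chute [-71.7  42.6  61.4] rot [3.141e+00 1.000e-03 1.700e+00] F [-0.3 -6.4  4.1] w 76.1
target world [556.5 -47.2  61. ] tool delta mm [6.7 0.6 0.4] twist 0.02
```

Request:
play_rows(
  commands=[
    {"x": 0.001, "y": 0, "z": 0, "twist": 0},
    {"x": 0.002, "y": 0, "z": 0, "twist": 0},
    {"x": 0.003, "y": 0, "z": 0, "twist": 0},
    {"x": 0.004, "y": 0, "z": 0, "twist": 0},
    {"x": 0.005, "y": 0, "z": 0, "twist": 0},
    {"x": 0.006, "y": 0, "z": 0, "twist": 0},
    {"x": 0.006, "y": 0, "z": 0, "twist": 0},
    {"x": 0.006, "y": 0, "z": 0, "twist": 0},
  ],
)

```text
time: 7.7
tool_pos: [556.0, -48.1, 61.4]
tcp_rot: [3.141, 0.001, 1.7]
contact_force: [-0.4, -5.8, 4.6]
grip_width: 76.5
finger_force: 3.7
```

```bash
python3 - <<'E'
from h import *
delta(-65,42,61)
E
```

```text
t 7.7 world [556.  -48.1  61.4] chute [-65.8  42.6  61.4] rot [3.141e+00 1.000e-03 1.700e+00] F [-0.4 -5.8  4.6] w 76.5
target world [556.5 -47.2  61. ] tool delta mm [0.8 0.6 0.4] twist 0.01
```

Not at the stop yet, as the force is still friction level. Creeping on.

Request:
play_rows(
  commands=[
    {"x": 0.0005, "y": 0, "z": 0, "twist": 0},
    {"x": 0.001, "y": 0, "z": 0, "twist": 0},
    {"x": 0.0015, "y": 0, "z": 0, "twist": 0},
    {"x": 0.002, "y": 0, "z": 0, "twist": 0},
    {"x": 0.0025, "y": 0, "z": 0, "twist": 0},
    {"x": 0.003, "y": 0, "z": 0, "twist": 0},
    {"x": 0.003, "y": 0, "z": 0, "twist": 0},
    {"x": 0.003, "y": 0, "z": 0, "twist": 0},
  ],
)

```text
time: 8.5
tool_pos: [555.9, -47.9, 61.6]
tcp_rot: [3.141, 0.004, 1.699]
contact_force: [-2.3, -18.9, 3.9]
grip_width: 76.4
finger_force: 9.5
```

The force rose to 19 N with no further advance at TCP x ≈ -65.5, which is where home was expected. Backing the finger off with the bar still held, then checking.

Request:
play_rows(
  commands=[
    {"x": -0.003, "y": 0, "z": 0, "twist": 0},
    {"x": -0.006, "y": 0, "z": 0, "twist": 0},
    {"x": -0.01, "y": 0, "z": 0, "twist": 0},
    {"x": -0.014, "y": 0, "z": 0, "twist": 0},
    {"x": -0.018, "y": 0, "z": 0, "twist": 0},
    {"x": -0.02, "y": 0, "z": 0, "twist": 0},
    {"x": -0.02, "y": 0, "z": 0, "twist": 0},
    {"x": -0.02, "y": 0, "z": 0, "twist": 0},
  ],
)

```text
time: 9.3
tool_pos: [557.9, -64.7, 61.1]
tcp_rot: [-3.141, 0.0, 1.7]
contact_force: [-2.7, 0.7, 3.4]
grip_width: 76.1
finger_force: 2.1
```

```bash
python3 - <<'E'
from h import *
state()
a=bot.capture("scene")["pixels"][:,:,::-1]
c=bot.capture("wrist");b=c["pixels"][:,:,::-1].copy()
for P in [(-55,25,62),(-55,-25,62)]:
    u=proj(c,w(q,[P]))[0];print(u);cv2.circle(b,tuple(int(v) for v in u.round()),3,(255,0,255),1)
cv2.imwrite("pics/d3.png",np.vstack([cv2.resize(a[160:280,210:390],(480,320),interpolation=2),cv2.resize(b[:300],(480,257))]))
E
```

```text
t 9.3 world [557.9 -64.7  61.1] chute [-82.5  42.8  61.1] rot [-3.141  0.     1.7  ] F [-2.7  0.7  3.4] w 76.1
[320.5851053  231.20779612]
[435.83728064 231.14468393]
```

View pics/d3.png

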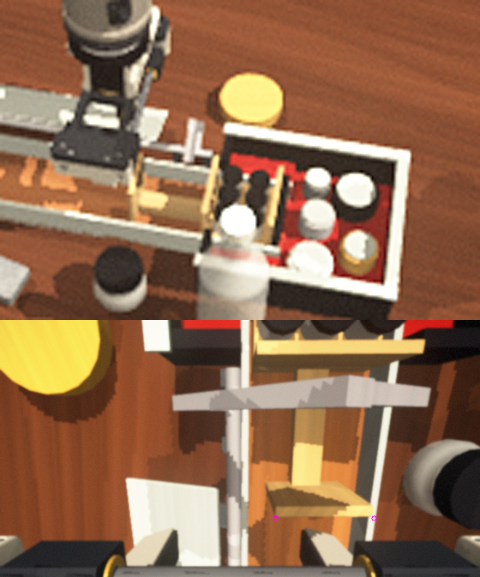

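The rack is home. Its front board is at the end stop (278,205), the pots are past the raised flap, and the plate edge is where predicted. Lifting to let the bar go.

Request:
play_rows(
  commands=[
    {"x": 0, "y": 0, "z": -0.006, "twist": 0},
    {"x": 0, "y": 0, "z": -0.012, "twist": 0},
    {"x": 0, "y": 0, "z": -0.019, "twist": 0},
    {"x": 0, "y": 0, "z": -0.027, "twist": 0},
    {"x": 0, "y": 0, "z": -0.037, "twist": 0},
    {"x": 0, "y": 0, "z": -0.048, "twist": 0},
    {"x": 0, "y": 0, "z": -0.06, "twist": 0},
    {"x": 0, "y": 0, "z": -0.075, "twist": 0},
  ],
)

```text
time: 10.2
tool_pos: [557.8, -64.5, 136.9]
tcp_rot: [-3.141, -0.0, 1.7]
contact_force: [0.3, -0.6, -0.3]
grip_width: 76.0
finger_force: 0.0
```

Request:
play_rows(
  commands=[
    {"x": 0, "y": 0, "z": -0.02, "twist": 0},
    {"x": 0, "y": 0, "z": -0.045, "twist": 0},
    {"x": 0, "y": 0, "z": -0.07, "twist": 0},
    {"x": -0.01, "y": 0, "z": -0.095, "twist": 0},
    {"x": -0.03, "y": 0, "z": -0.115, "twist": 0},
    {"x": -0.05, "y": 0, "z": -0.125, "twist": 0},
    {"x": -0.06, "y": 0, "z": -0.13, "twist": 0},
    {"x": -0.06, "y": 0, "z": -0.13, "twist": 0},
  ],
)

```text
time: 11.0
tool_pos: [565.9, -125.1, 266.8]
tcp_rot: [3.141, 0.0, 1.698]
contact_force: [0.6, -0.7, 0.2]
grip_width: 75.9
finger_force: 0.0
```

```bash
python3 - <<'E'
from h import *
state()
a=bot.capture("scene")["pixels"][:,:,::-1]
c=bot.capture("wrist");b=c["pixels"][:,:,::-1].copy()
cv2.imwrite("pics/d4.png",np.vstack([cv2.resize(a[160:280,210:390],(480,320),interpolation=2),cv2.resize(b[:300],(480,257))]))
E
```

```text
t 11.0 world [ 565.9 -125.1  266.8] chute [-143.4   42.7  266.8] rot [3.141 0.    1.698] F [ 0.6 -0.7  0.2] w 75.9
```

View pics/d4.png

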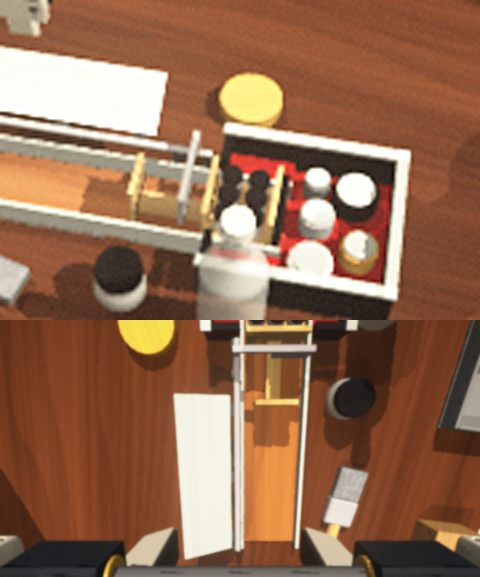

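The flap has closed behind the pots at (190,178), the rack is still home, and the bystanders haven't moved. Handing in.

```bash
python3 -c "
from plant import bot
print(bot.close_job())"
```

```text
the job is handed in; nothing more can be done
None
```

The job is handed in: the rack is home against the end stop, the flap is closed behind the pots and the bystanders look undisturbed, all in about 11 s of robot time; no verdict came back.

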